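# Release the two-stage catch on the blue tool case

## Robot

A 6-joint arm with a two-finger parallel gripper is mounted at the origin on a cart in front of the work surface, level with it; the furniture and walls round the work are solid. World frame = base frame: x ahead of the robot, y to its left, z up, the work surface at z = 0. Lengths are in m, angles in rad, forces in N, time in s.
With the tool pointing down it reaches from about 0.35 to 0.975 m from the base axis. Payload 4.9 kg.
Tool frame: the origin (TCP) lies at the very end of the fingers, on their centre line; the grasp point (between the pads) lies 19 mm behind it; x points along the fingers, z is the direction in which the jaws open and shut, and the axes are right-handed (so a half turn about x gives the same grasp; the last joint's range is limited). The gripper opens to 85 mm and grips with 20 to 120 N. Pads are 22 mm wide; open, the fingers measure 114 mm over their backs; the gripper's body (76 mm by 85 mm) begins 54 mm behind the grasp point. The pads swing forward as they close: fully open they stand 13 mm farther back than shut.
Start: joints at [1.177, 0.053, 1.613, -0, 1.476, -0.119], TCP at [0.17, 0.602, 0.231] pointing down, gripper open.
Joint ranges: [-3.01, 3.01], [-1.01, 2.22], [0.06, 2.58], [-1.02, 4.17], [0.09, 2.62], [-3.14, 3.14]. Speed limits (rad/s): [2.57, 2.57, 3.14, 3.14, 3.14, 3.14].

## Interface

Orientations are given as a unit quaternion [w, x, y, z].
In Python, from plant import manip, viewer gives the robot as it stands.
- The arm moves only by the shell command python3 -m inch 'ROWS'. ROWS is JSON, a list of rows, each an object with "fingers": the opening, from -1 (shut) to 1 (fully open), so that 0 is half open; "delta_pos": the shift along the tool's x, y, z in cm, a list of three; "twist": the turn, a rotation vector about the tool's x, y, z in degrees, a list of three. A call has 1 to 5 rows; each row shifts and turns the commanded pose from where the row before left it, along the tool's axes as they then stand; what a row does not reach is not made up. A row lasts 1/8 s, in which the tool goes at most 62.5 mm and 10.7 degrees, less where a joint would pass 70% of its speed; a pose out of reach is approached as far as the arm can. A call is refused whole if a number of a shift passes 6.25 or a number of a turn 10.7, either way. A call with a gripper value outside its range is refused whole. The fingers move at their own pace and stop on an object; the grip force is fixed at half the most. Time passes only in rows, so rows that do not move let the fingers close. It gives the time, the measured TCP pose, the force and the opening at its end, in the units of the state.
- manip.state(): the state, without advancing time (a new reading comes with each control period).
- viewer.grab_frame(name): name is "scene" or "top" or "wrist"; returns a dict with "pixels" (384x512x3 uint8, blue, green, red), "range_z" (384x512 float32, m along the optical axis (not along the pixel's ray), 0 where there is no reading), "K" (3x3 intrinsics, pixels), "pose" (4x4, takes a point from camera to world coordinates). Camera axes: x right, y down, z forward; pixel columns grow to the right and rows downward; lengths in m; the calibration is good to about 2 mm. A picture is of the moment at which its call begins.
- manip.job_done(): hands the job in, once; it reports no verdict.
The state is a dict: "time": time; "joint_pos": joint angles; "joint_vel": joint speeds; "joint_efforts": joint torques, N m; "tool_pos": TCP position; "tool_rot": TCP orientation; "contact_force": force on the tool from outside, world axes, zero at the start; "ft_torque": the same for the moment, N m; "gripper_width": opening from 0.0 (shut) to 1.0 (fully open).
Only numpy, scipy, OpenCV 4.12 (cv2) and the standard library are available. Lean on these libraries where they do the work, as an engineer would, in place of code of your own. Each camera call takes 0.05 s, during which the arm holds its last target.

## Task

Two tool cases stand on the worktop, one blue and one grey, each with a locked two-stage catch on its lid. Unlock the blue one: slide its red safety tab sideways, away from the latch lever, all the way until it stops, then lift the black-gripped latch lever up until it stands upright, and let go of it. Do not touch the grey case, and do not force the lever while the tab still bars it.

Things in the scene. Friction and masses are not known exactly. Their poses are not given: they have to be found in the camera images.
- blue_case: Blue tool case, fixed, 160 x 200 x 90 mm to its flat lid; only tab and lever move. Origin: centre of the underside, z up, front edge (latch) at x = -80. In mm here: tab (locked) centred at x -58, y 50; its carriage runs between rails at x -73 and -43 (tops z 100); shut lever: bar 16 wide (y), z 98 to 106, from its hinge (-5, 0, 102) to its grip; a 14 mm wide nose hangs from it at x -86.
- blue_tab (a joint): Slide of the red upright safety tab, 22 (x) by 14 (y), z 112 to 148. In m: 0 locked, to 0.036 (stop) along +y of blue_case, away from the lever. Starts at 0 to 0.004, slides with 2 N, stays where left. A steel tongue, 12 mm wide (x), z 108 to 114, runs from it to y = -14 over the lever and bars it; clear from 0.022 on.
- blue_latch (a joint): Hinge of the latch lever, rad: 0 flat (starts 0 to 0.02), to 1.5 (stop, upright). Black grip 36 long, 24 wide (y), 16 high; at angle q its centre is at (-5 - 102 cos q, 0, 102 + 102 sin q) mm in blue_case; shut, it juts past the front edge with no case below. Axis parallel to y. Lifts with 2 N at the grip, stays at any angle. Barred at about 0.04 while the tab is locked.
- grey_case: Grey tool case of the same size, frame and catch (red tab, black-gripped lever) as the blue one; not to be touched. Stands to the left or right of the blue one, at least 230 mm between centres. Origin: centre of its underside.

How it is judged:
On the way, in this order (a step that is already met when the one before it is completed fails the run):
1. the blue case's safety tab has been slid clear of the lever, which is still down (value of joint blue_tab above 0.026 m and value of joint blue_latch below 0.3 rad), for 0.1 s.
2. the blue case's lever has been lifted upright (value of joint blue_latch above 1.22 rad), for 0.2 s.
At the end, for the whole second after the job is handed in: The blue case's tab is slid out by more than 26 of its 36 mm and its lever stands within about 20 degrees of upright (joint over 1.22 rad), at rest (value of joint blue_tab above 0.026 m and value of joint blue_latch above 1.22 rad and velocity of joint blue_latch between -0.05 and 0.05 rad/s); the robot touches nothing.
It fails at once if the grey case, its tab or its lever is touched (over 2 N) (contact force between any of the fingers, the arm and grey_case above 2 N).
It fails at once if the lever is forced past the tab that still bars it (value of joint blue_latch above 0.2 rad and value of joint blue_tab below 0.016 m).
It also fails if it takes over 40 s, if anything falls off the work surface, if the arm or the gripper's body presses on something with over 40 N, if the wrist force passes 120 N, or if a joint passes its speed limit or range.

## Working session

There is one attempt and no reset: what is moved stays moved. The work goes in short steps, Python scripts to look and compute and a shell command to move; the robot and the scene stay as the last step left them, time stands still between calls to the robot, and variables do not carry over. Pictures are saved under pics/ and viewed, and the job is handed in when it is done.

```bash
ls; mkdir -p pics; python3 - <<'E'
from plant import manip, viewer
import cv2,json
s=manip.state(); print({k:s[k] for k in("time","tool_pos","tool_rot","gripper_width","contact_force")})
import numpy as np
fs={}
for n in("scene","top","wrist"):
    f=viewer.grab_frame(n); fs[n]=f
    cv2.imwrite(f"pics/{n}0.png",f["pixels"]); np.savez(f"pics/{n}0.npz",**{k:np.array(v) for k,v in f.items()})
    print(n,np.round(f["K"],1).tolist(),np.round(f["pose"],3).tolist())
cv2.imwrite("pics/both0.png",cv2.resize(np.vstack([fs["scene"]["pixels"],fs["top"]["pixels"]]),(400,600)))
E
```

```text
pics
{'time': 0.0, 'tool_pos': array([0.16938181, 0.60095796, 0.2300635 ]), 'tool_rot': array([ 0.56314925, -0.42718461,  0.56439912,  0.42641513]), 'gripper_width': 1.00308992098528, 'contact_force': array([-0.86400787,  0.07806329,  0.12833875])}
scene [[366.9, 0.0, 254.2], [0.0, 366.9, 188.3], [0.0, 0.0, 1.0]] [[-0.694, -0.643, 0.325, 0.262], [-0.72, 0.626, -0.299, 0.27], [-0.012, -0.441, -0.897, 0.849], [0.0, 0.0, 0.0, 1.0]]
top [[423.1, 0.0, 257.3], [0.0, 423.1, 185.5], [0.0, 0.0, 1.0]] [[0.039, -0.971, 0.234, 0.355], [-0.999, -0.038, 0.009, 0.012], [-0.0, -0.235, -0.972, 0.928], [0.0, 0.0, 0.0, 1.0]]
wrist [[316.1, 0.0, 252.6], [0.0, 316.1, 187.8], [0.0, 0.0, 1.0]] [[0.271, 0.915, 0.3, 0.092], [0.963, -0.257, -0.084, 0.622], [0.0, 0.312, -0.95, 0.373], [0.0, 0.0, 0.0, 1.0]]
```

View pics/scene0.png

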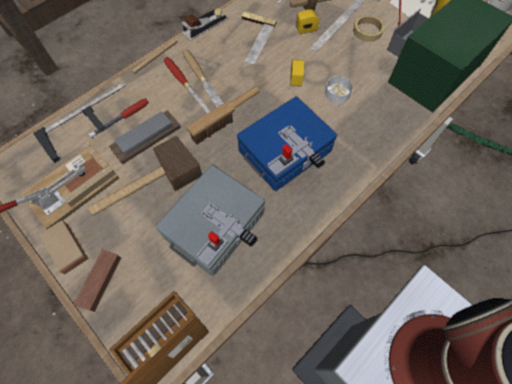

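View pics/top0.png

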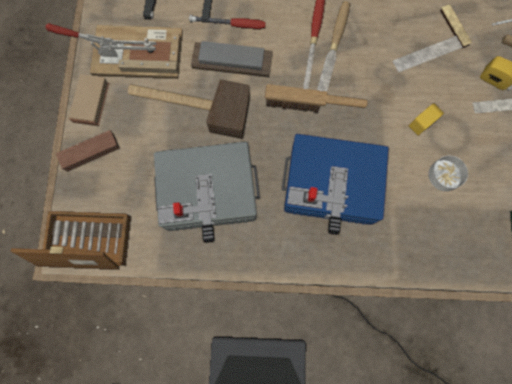

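The scene view shows blue at (287,140) and grey at (211,218). The top view shows the blue case at (337,180), with its red tab at (312,194) and black grip at (335,225). The blue tab points toward the grey case, which is at (205,185). Next I measure.

```bash
cat > h.py <<'E'
import numpy as np,cv2
def load(n): 
    d=np.load(f"pics/{n}.npz"); return {k:d[k] for k in d}
def masks(p):
    b,g,r=[p[...,i].astype(int) for i in range(3)]
    return dict(red=(r>150)&(g<70)&(b<70), blue=(b>g+35)&(b>r+45), black=(b<60)&(g<60)&(r<60))
def ray(f,u,v):
    d=np.linalg.inv(f["K"])@[u,v,1]; return f["pose"][:3,3],f["pose"][:3,:3]@d
def onz(f,u,v,z):
    o,d=ray(f,u,v); return o+d*(z-o[2])/d[2]
def tri(fa,pa,fb,pb):
    A=[];B=[]
    for f,p in((fa,pa),(fb,pb)):
        o,d=ray(f,*p); d=d/np.linalg.norm(d); M=np.eye(3)-np.outer(d,d); A.append(M);B.append(M@o)
    x=np.linalg.lstsq(np.vstack(A),np.hstack(B),rcond=None)[0]
    gap=[np.linalg.norm(A[i]@x-B[i])*1e3 for i in(0,1)]
    return x,gap
def pts(f,m):
    v,u=np.nonzero(m&(f["range_z"]>0)); z=f["range_z"][v,u]
    c=np.linalg.inv(f["K"])@np.vstack([u,v,np.ones_like(u)])*z
    return (f["pose"][:3,:3]@c).T+f["pose"][:3,3]
E
python3 - <<'E'
from h import *
np.set_printoptions(precision=4,suppress=True)
roi={"scene0":(230,345,90,195),"top0":(275,395,125,240)}
C={}
for n,(u0,u1,v0,v1) in roi.items():
    f=load(n); ms=masks(f["pixels"]); R=np.zeros((384,512),bool); R[v0:v1,u0:u1]=1
    for k in ms:
        m=ms[k]&R; nl,l,s,c=cv2.connectedComponentsWithStats(m.astype(np.uint8))
        i=1+np.argmax(s[1:,4]); m=l==i; P=pts(f,m)
        print(n,k,s[i],c[i],"med",np.median(P,0),"zpct",np.percentile(P[:,2],[2,50,98]))
        C[n,k]=c[i]
        if k=="blue":
            t=P[(abs(P[:,2]-np.percentile(P[:,2],70))<.006)]
            r=cv2.minAreaRect((t[:,:2]*1000).astype(np.float32)); print(" lid rect",r,"z",np.median(t[:,2]))
f,g=load("scene0"),load("top0")
for k in("red","black"): print(k,tri(f,C["scene0",k],g,C["top0",k]))
E
```

```text
scene0 red [283 145   9   8  41] [287.1951 148.3171] med [ 0.5358 -0.0853  0.1487] zpct [0.1468 0.1487 0.1502]
scene0 blue [ 237   97  100   93 3547] [283.4006 135.8263] med [ 0.5986 -0.1325  0.0903] zpct [0.0479 0.0903 0.0934]
 lid rect ((588.0819091796875, -142.71664428710938), (196.7386016845703, 159.02903747558594), 83.7742919921875) z 0.09055263483516696
scene0 black [309 152  15  16  88] [315.8864 160.9432] med [ 0.4805 -0.1256  0.1098] zpct [0.0532 0.1098 0.1135]
top0 red [310 188   6  10  55] [312.5455 192.5636] med [ 0.5335 -0.0851  0.1475] zpct [0.1446 0.1475 0.1516]
top0 blue [ 288  135  100   85 5130] [342.3877 170.923 ] med [ 0.6012 -0.1675  0.0897] zpct [0.0865 0.0897 0.0927]
 lid rect ((585.9788818359375, -143.27325439453125), (195.75343322753906, 154.41990661621094), 83.6325912475586) z 0.0896684242865392
top0 black [328 217  14  18  99] [333.1717 225.404 ] med [ 0.4773 -0.13    0.1099] zpct [0.1047 0.1099 0.1127]
red (array([ 0.5343, -0.0843,  0.1511]), [np.float64(1.0159512453842232), np.float64(1.0159512453842965)])
black (array([ 0.481 , -0.1309,  0.1046]), [np.float64(1.4522561804767156), np.float64(1.4522561804763423)])
```

```bash
python3 - <<'E'
import cv2,numpy as np
a=cv2.imread("pics/scene0.png")[90:195,230:345];b=cv2.imread("pics/top0.png")[125:240,275:395]
a=cv2.resize(a,(400,400));b=cv2.resize(b,(400,400));cv2.imwrite("pics/z0.png",np.hstack([a,b]))
E
```

```text
(no output)
```

View pics/z0.png

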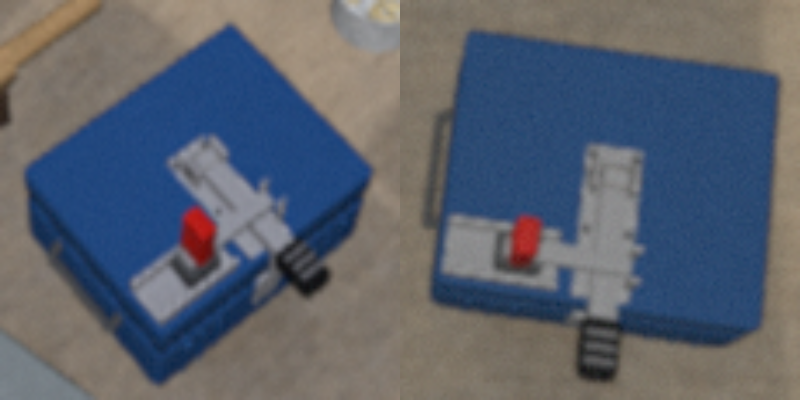

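```bash
cat >> h.py <<'E'
from scipy.spatial.transform import Rotation as Ro
YAW=np.deg2rad(-6.3); O=np.array([.5868,-.143,0.])
RC=Ro.from_euler('z',YAW).as_matrix()
def w(p): return O+RC@(np.array(p)/1e3)       # case mm -> world m
def loc(p): return RC.T@(np.array(p)-O)*1e3
def st():
    from plant import manip
    s=manip.state(); q=s["tool_rot"]; return s,Ro.from_quat([q[1],q[2],q[3],q[0]]).as_matrix()
def plan(p,pitch=0,half=0):
    """target TCP in case mm, tool x = down tilted forward by pitch deg, tool z along +-case y"""
    s,R=st(); a=np.deg2rad(pitch); x=RC@[np.sin(a),0,-np.cos(a)]; z=RC@[0,1,0]
    if z@R[:,2]<0: z=-z
    T=np.column_stack([x,np.cross(z,x),z])
    d=R.T@(w(p)-s["tool_pos"])*100
    tw=np.rad2deg(Ro.from_matrix(R.T@T).as_rotvec())
    print("t",round(s["time"],2),"tcp loc",loc(s["tool_pos"]).round(1),"world",s["tool_pos"].round(4),"F",s["contact_force"].round(1),"w",round(s["gripper_width"],3),"j",s["joint_pos"].round(2))
    print("shift cm now-axes",d.round(2)," in target axes",(T.T@(w(p)-s["tool_pos"])*100).round(2),"twist",tw.round(1))
E
python3 - <<'E'
from h import *
s,R=st(); print(R.round(2)); 
for c in ([-58,50,130],[-107,0,102]): print(w(c))
plan([-58,18,210]); plan([-58,18,120])
E
```

```text
[[-0.   -0.96  0.27]
 [-0.    0.27  0.96]
 [-1.    0.   -0.  ]]
[ 0.53463698 -0.08693736  0.13      ]
[ 0.48044618 -0.13125843  0.102     ]
t 0.15 tcp loc [-496.5  693.8  230.3] world [0.1694 0.6011 0.2303] F [ 0.1 -0.4 -0.6] w 1.002 j [ 1.18  0.05  1.61 -0.    1.48 -0.12]
shift cm now-axes [  2.12 -54.35 -59.47]  in target axes [  2.03 -43.85 -67.58] twist [-9.4 -0.1 -0. ]
t 0.15 tcp loc [-496.5  693.8  230.3] world [0.1694 0.6011 0.2303] F [ 0.1 -0.4 -0.6] w 1.002 j [ 1.18  0.05  1.61 -0.    1.48 -0.12]
shift cm now-axes [ 11.12 -54.35 -59.45]  in target axes [ 11.03 -43.85 -67.58] twist [-9.4 -0.1 -0. ]
```

```bash
python3 -m inch '[{"fingers":-1,"delta_pos":[0,0,0],"twist":[-9.4,0,0]},{"fingers":-1,"delta_pos":[0,-3.2,-4.9],"twist":[0,0,0]},{"fingers":-1,"delta_pos":[0,-3.2,-4.9],"twist":[0,0,0]},{"fingers":-1,"delta_pos":[0,-3.2,-4.9],"twist":[0,0,0]},{"fingers":-1,"delta_pos":[0,-3.2,-4.9],"twist":[0,0,0]}]' && python3 -m inch '[{"fingers":-1,"delta_pos":[0,-3.2,-4.9],"twist":[0,0,0]},{"fingers":-1,"delta_pos":[0,-3.2,-4.9],"twist":[0,0,0]},{"fingers":-1,"delta_pos":[0,-3.2,-4.9],"twist":[0,0,0]},{"fingers":-1,"delta_pos":[0,-3.2,-4.9],"twist":[0,0,0]},{"fingers":-1,"delta_pos":[0,0,0],"twist":[0,0,0]}]'
python3 -c "
from h import *
plan([-58,18,210])"
```

```text
time: 0.78
tool_pos: [0.2755, 0.3908, 0.231]
tool_rot: [0.527, -0.472, 0.527, 0.472]
contact_force: [0.6, -0.3, -0.1]
gripper_width: 0.002
time: 1.4
tool_pos: [0.3819, 0.1806, 0.2311]
tool_rot: [0.529, -0.47, 0.529, 0.469]
contact_force: [1.0, 0.2, -0.2]
gripper_width: -0.002
t 1.4 tcp loc [-239.2  299.1  231.1] world [0.3819 0.1806 0.2311] F [ 1.   0.2 -0.2] w -0.002 j [ 0.27 -0.47  2.06 -0.    1.55 -1.19]
shift cm now-axes [  2.13 -18.34 -27.96]  in target axes [  2.11 -18.12 -28.11] twist [-0.5 -0.   0. ]
```

```bash
python3 -m inch '[{"fingers":-1,"delta_pos":[0,-3,-4.7],"twist":[-0.5,0,0]},{"fingers":-1,"delta_pos":[0,-3,-4.7],"twist":[0,0,0]},{"fingers":-1,"delta_pos":[0,-3,-4.7],"twist":[0,0,0]},{"fingers":-1,"delta_pos":[0,-3,-4.7],"twist":[0,0,0]},{"fingers":-1,"delta_pos":[0,-3,-4.7],"twist":[0,0,0]}]' && python3 -m inch '[{"fingers":-1,"delta_pos":[2,-3,-4.7],"twist":[0,0,0]},{"fingers":-1,"delta_pos":[0,0,0],"twist":[0,0,0]}]'
python3 - <<'E'
from h import *
from plant import viewer
plan([-58,15,120])
for n in("wrist","top","scene"):
    f=viewer.grab_frame(n); np.savez(f"pics/{n}1.npz",**{k:np.array(v) for k,v in f.items()}); cv2.imwrite(f"pics/{n}1.png",f["pixels"])
E
```

```text
time: 2.02
tool_pos: [0.5062, -0.066, 0.2311]
tool_rot: [0.525, -0.474, 0.524, 0.474]
contact_force: [0.7, 0.1, -0.1]
gripper_width: 0.001
time: 2.28
tool_pos: [0.5305, -0.1166, 0.2084]
tool_rot: [0.525, -0.472, 0.526, 0.475]
contact_force: [-0.4, 0.2, -0.4]
gripper_width: 0.001
t 2.27 tcp loc [-58.9  20.1 208.4] world [ 0.5305 -0.1166  0.2084] F [-0.4  0.2 -0.4] w 0.001 j [-0.35 -0.12  1.82 -0.    1.45 -1.82]
shift cm now-axes [ 8.84 -0.13 -0.52]  in target axes [ 8.84 -0.09 -0.51] twist [ 0.3  0.1 -0.3]
```

View pics/wrist1.png

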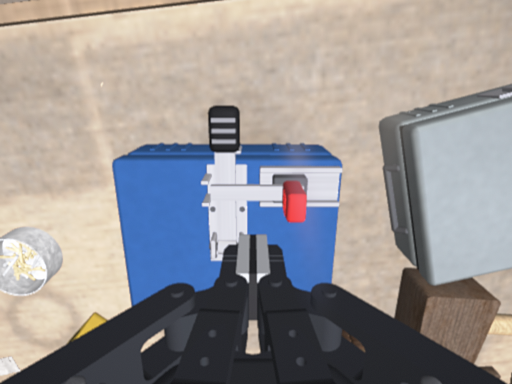

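The wrist view shows the tab at (294,200), the grip at (224,128), and the grey case to the right of x=380. As a cross-check, I triangulate wrist against the first top view.

```bash
python3 - <<'E'
from h import *
f=load("wrist1");g=load("top0");s=load("scene0");p=f["pixels"]
m=masks(p)
for k,(u0,u1,v0,v1),ct,cs in(("red",(270,320,170,230),(312.5,192.6),(287.2,148.3)),("black",(200,245,100,157),(333.2,225.4),(315.9,160.9))):
    R=np.zeros((384,512),bool);R[v0:v1,u0:u1]=1
    mm=m[k]&R; mm=cv2.morphologyEx(mm.astype(np.uint8),cv2.MORPH_CLOSE,np.ones((9,9)))>0
    v,u=np.nonzero(mm); P=pts(f,mm); top=P[P[:,2]>np.percentile(P[:,2],97)-.004]
    print(k,u.min(),u.max(),v.min(),v.max(),"tri loc",loc(tri(f,(u.mean(),v.mean()),g,ct)[0]).round(1),loc(tri(f,(u.mean(),v.mean()),s,cs)[0]).round(1),"depth top loc",loc(np.median(top,0)).round(1), "ext",np.array([loc(q) for q in top]).min(0).round(1),np.array([loc(q) for q in top]).max(0).round(1))
E
```

```text
red 283 292 186 220 tri loc [-49.8  48.  113.6] [-53.7  45.5 134.6] depth top loc [-58.3  44.4 146.9] ext [-67.8  43.1 144.3] [-48.3  47.7 148.5]
black 209 239 106 151 tri loc [-102.7   -5.1   74. ] [-104.7   -2.3   99.6] depth top loc [-107.1   -2.3  110.5] ext [-123.7  -13.5  108.3] [-89.8   8.8 113.5]
```

```bash
python3 -m inch '[{"fingers":-1,"delta_pos":[4.4,-0.1,-0.5],"twist":[0.3,0,0]},{"fingers":-1,"delta_pos":[3.9,0,0],"twist":[0,0,0]},{"fingers":-1,"delta_pos":[0,0,0],"twist":[0,0,0]}]'
python3 - <<'E'
from h import *
from plant import viewer
plan([-58,28,122])
f=viewer.grab_frame("wrist"); cv2.imwrite(f"pics/wrist2.png",f["pixels"])
E
```

```text
time: 2.8
tool_pos: [0.5287, -0.118, 0.1255]
tool_rot: [0.525, -0.471, 0.527, 0.475]
contact_force: [-0.4, 0.4, 0.0]
gripper_width: 0.003
t 2.8 tcp loc [-60.5  18.5 125.5] world [ 0.5287 -0.118   0.1255] F [-0.4  0.4  0. ] w 0.003 j [-0.36 -0.05  1.9   0.    1.3  -1.82]
shift cm now-axes [ 0.35 -0.26  0.95]  in target axes [ 0.35 -0.25  0.95] twist [ 0.3  0.1 -0.3]
```

View pics/wrist2.png

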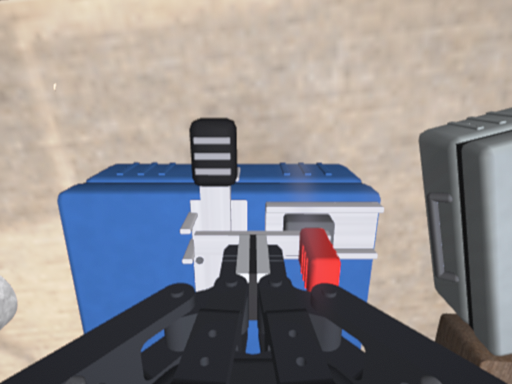

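Fingertips are at (253,240) and the tab at (318,260), still clear. I push along +z in small steps.

```bash
python3 -m inch '[{"fingers":-1,"delta_pos":[0.2,-0.2,0.5],"twist":[0.3,0,0]},{"fingers":-1,"delta_pos":[0,0,0.7],"twist":[0,0,0]},{"fingers":-1,"delta_pos":[0,0,0.7],"twist":[0,0,0]},{"fingers":-1,"delta_pos":[0,0,0.7],"twist":[0,0,0]},{"fingers":-1,"delta_pos":[0,0,0],"twist":[0,0,0]}]'
python3 - <<'E'
from h import *
from plant import viewer
plan([-58,65,122])
f=viewer.grab_frame("wrist"); cv2.imwrite(f"pics/wrist3.png",f["pixels"])
E
```

```text
time: 3.48
tool_pos: [0.5361, -0.0942, 0.1265]
tool_rot: [0.527, -0.471, 0.527, 0.471]
contact_force: [-0.8, -0.5, 0.3]
gripper_width: 0.001
t 3.48 tcp loc [-55.8  42.9 126.5] world [ 0.5361 -0.0942  0.1265] F [-0.8 -0.5  0.3] w 0.001 j [-0.31 -0.05  1.9   0.    1.3  -1.77]
shift cm now-axes [0.45 0.23 2.21]  in target axes [0.45 0.22 2.21] twist [-0.1  0.   0. ]
```

View pics/wrist3.png

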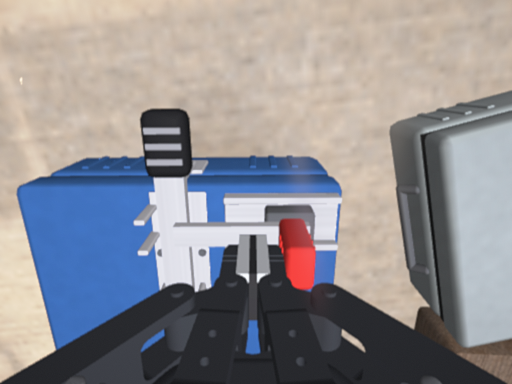

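The tab is moving: the tongue end at (175,232) has shifted relative to the lever. I continue the push.

```bash
python3 -m inch '[{"fingers":-1,"delta_pos":[0.1,0.2,0.6],"twist":[0,0,0]},{"fingers":-1,"delta_pos":[0.1,0,0.6],"twist":[0,0,0]},{"fingers":-1,"delta_pos":[0,0,0.6],"twist":[0,0,0]},{"fingers":-1,"delta_pos":[0,0,0.4],"twist":[0,0,0]},{"fingers":-1,"delta_pos":[0,0,0],"twist":[0,0,0]}]'
python3 - <<'E'
from h import *
from plant import viewer
plan([-58,72,122])
f=viewer.grab_frame("wrist"); cv2.imwrite(f"pics/wrist4.png",f["pixels"])
E
```

```text
time: 4.15
tool_pos: [0.5362, -0.0735, 0.1242]
tool_rot: [0.526, -0.472, 0.528, 0.471]
contact_force: [-0.3, -5.3, 1.0]
gripper_width: 0.001
t 4.15 tcp loc [-57.9  63.6 124.2] world [ 0.5362 -0.0735  0.1242] F [-0.3 -5.3  1. ] w 0.001 j [-0.27 -0.06  1.91 -0.    1.29 -1.73]
shift cm now-axes [0.22 0.01 0.84]  in target axes [0.22 0.01 0.84] twist [-0.1 -0.1 -0. ]
```

View pics/wrist4.png

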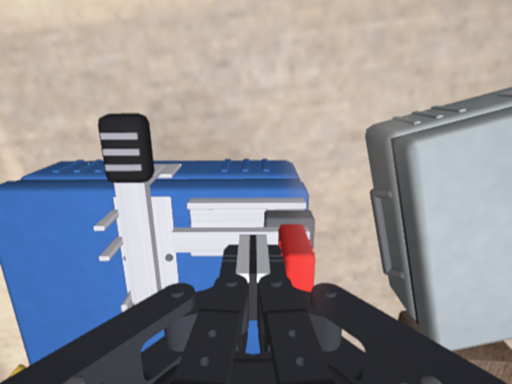

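```bash
python3 -m inch '[{"fingers":-1,"delta_pos":[0,0,0.4],"twist":[0,0,0]},{"fingers":-1,"delta_pos":[0,0,0],"twist":[0,0,0]}]'; python3 -m inch '[{"fingers":-1,"delta_pos":[0,0,0.3],"twist":[0,0,0]},{"fingers":-1,"delta_pos":[0,0,0],"twist":[0,0,0]}]'
python3 -c "
from h import *
plan([-58,72,122])"
```

```text
time: 4.45
tool_pos: [0.5363, -0.0728, 0.1244]
tool_rot: [0.525, -0.473, 0.53, 0.469]
contact_force: [-2.9, -15.6, 0.3]
gripper_width: 0.001
time: 4.7
tool_pos: [0.5364, -0.0722, 0.1245]
tool_rot: [0.523, -0.474, 0.531, 0.468]
contact_force: [-4.1, -23.6, 0.5]
gripper_width: 0.001
t 4.7 tcp loc [-57.9  64.8 124.5] world [ 0.5364 -0.0722  0.1245] F [ -4.1 -23.6   0.5] w 0.001 j [-0.26 -0.06  1.91 -0.02  1.29 -1.72]
shift cm now-axes [0.24 0.02 0.72]  in target axes [0.25 0.01 0.72] twist [-0.2 -0.8 -0. ]
```

Force climbs to 24 N with no motion, so the tab is at its stop. I back off, rise and go to the lever.

```bash
python3 -m inch '[{"fingers":-1,"delta_pos":[0,0,-2],"twist":[0,0,0]},{"fingers":-1,"delta_pos":[-5,0,0],"twist":[0,0,0]},{"fingers":0.4,"delta_pos":[-5,0,0],"twist":[0,0,0]},{"fingers":0.4,"delta_pos":[0,0,0],"twist":[0,0,0]}]'
python3 - <<'E'
from h import *
from plant import viewer
plan([-132,-1,170],30)
for n in("top","scene"):
    f=viewer.grab_frame(n); np.savez(f"pics/{n}2.npz",**{k:np.array(v) for k,v in f.items()}); cv2.imwrite(f"pics/{n}2.png",f["pixels"])
f=viewer.grab_frame("wrist"); cv2.imwrite(f"pics/wrist5.png",f["pixels"])
E
```

```text
time: 5.2
tool_pos: [0.5376, -0.086, 0.2299]
tool_rot: [0.529, -0.474, 0.525, 0.469]
contact_force: [-0.4, -0.3, 0.2]
gripper_width: 0.415
t 5.2 tcp loc [-55.1  51.2 229.9] world [ 0.5376 -0.086   0.2299] F [-0.4 -0.3  0.2] w 0.415 j [-0.3  -0.15  1.81  0.    1.47 -1.75]
shift cm now-axes [ 5.92  7.73 -5.24]  in target axes [ 1.34  9.65 -5.22] twist [ -0.1  -0.1 -29.5]
```

View pics/wrist5.png

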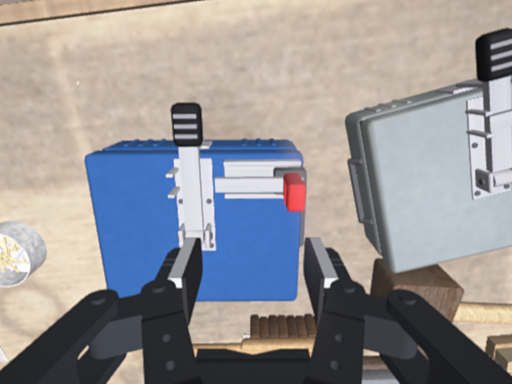

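Tongue end is at (215,185), beside the lever, with the tab at the right end of its rails at (294,192). I move over to the front and tilt.

```bash
python3 -m inch '[{"fingers":0.4,"delta_pos":[0,3.9,-2.6],"twist":[0,0,0]},{"fingers":0.4,"delta_pos":[0,3.9,-2.6],"twist":[0,0,0]},{"fingers":0.4,"delta_pos":[0,0,0],"twist":[0,0,-9.8]},{"fingers":0.4,"delta_pos":[0,0,0],"twist":[0,0,-9.8]},{"fingers":0.4,"delta_pos":[0,0,0],"twist":[0,0,-9.8]}]'
python3 -m inch '[{"fingers":0.4,"delta_pos":[0,0,0],"twist":[0,0,0]}]'
python3 - <<'E'
from h import *
from plant import viewer
plan([-132,-1,145],30)
f=viewer.grab_frame("wrist"); cv2.imwrite(f"pics/wrist6.png",f["pixels"])
np.savez(f"pics/wrist6.npz",**{k:np.array(v) for k,v in f.items()})
E
```

```text
time: 5.98
tool_pos: [0.4512, -0.1281, 0.2223]
tool_rot: [0.63, -0.59, 0.389, 0.321]
contact_force: [-1.0, -0.5, 0.1]
gripper_width: 0.7
time: 6.1
tool_pos: [0.4487, -0.1275, 0.2192]
tool_rot: [0.63, -0.587, 0.392, 0.324]
contact_force: [-0.2, 0.7, 0.0]
gripper_width: 0.698
t 6.1 tcp loc [-138.9    0.3  219.2] world [ 0.4487 -0.1275  0.2192] F [-0.2  0.7  0. ] w 0.698 j [-0.57 -0.73  2.3   0.24  1.13 -2.08]
shift cm now-axes [ 6.82  2.99 -0.15]  in target axes [ 6.77  3.11 -0.13] twist [-0.3  0.  -1. ]
```

View pics/wrist6.png

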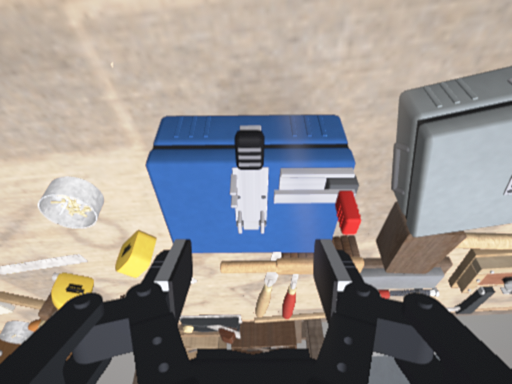

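```bash
python3 -m inch '[{"fingers":0.4,"delta_pos":[3.4,1.5,-0.1],"twist":[0,0,-1]},{"fingers":0.4,"delta_pos":[3.4,1.5,0],"twist":[0,0,0]},{"fingers":0.4,"delta_pos":[0,0,0],"twist":[0,0,0]}]'
python3 - <<'E'
from h import *
from plant import viewer
plan([-99,-1,85],30)
f=viewer.grab_frame("wrist"); cv2.imwrite(f"pics/wrist7.png",f["pixels"])
E
```

```text
time: 6.52
tool_pos: [0.4584, -0.1293, 0.1467]
tool_rot: [0.632, -0.59, 0.387, 0.32]
contact_force: [-0.2, 1.3, -0.2]
gripper_width: 0.7
t 6.53 tcp loc [-129.1   -0.5  146.7] world [ 0.4584 -0.1293  0.1467] F [-0.2  1.3 -0.2] w 0.7 j [-0.56 -0.64  2.37  0.27  0.96 -2.13]
shift cm now-axes [ 6.85  0.47 -0.07]  in target axes [ 6.85  0.48 -0.05] twist [-0.2  0.1 -0.1]
```

View pics/wrist7.png

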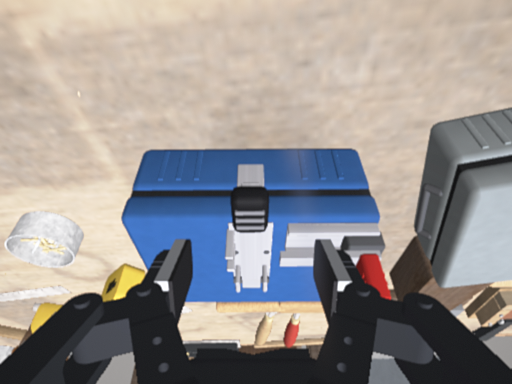

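Grip at (250,208) is centred between the fingers, at (180,270) and (326,270). I descend along the tool axis.

```bash
python3 -m inch '[{"fingers":0.4,"delta_pos":[3.4,0.2,-0.1],"twist":[0,0,0]},{"fingers":0.4,"delta_pos":[3.2,0.2,0],"twist":[0,0,0]},{"fingers":0.4,"delta_pos":[0,0,0],"twist":[0,0,0]}]'
python3 - <<'E'
from h import *
from plant import viewer
plan([-99,-1,85],30)
f=viewer.grab_frame("wrist"); cv2.imwrite(f"pics/wrist8.png",f["pixels"])
E
```

```text
time: 6.95
tool_pos: [0.4895, -0.1346, 0.091]
tool_rot: [0.632, -0.592, 0.386, 0.318]
contact_force: [-0.2, 0.1, 0.6]
gripper_width: 0.7
t 6.95 tcp loc [-97.7  -2.3  91. ] world [ 0.4895 -0.1346  0.091 ] F [-0.2  0.1  0.6] w 0.7 j [-0.53 -0.44  2.35  0.3   0.77 -2.16]
shift cm now-axes [0.45 0.42 0.13]  in target axes [0.45 0.41 0.13] twist [-0.1  0.   0.2]
```

View pics/wrist8.png

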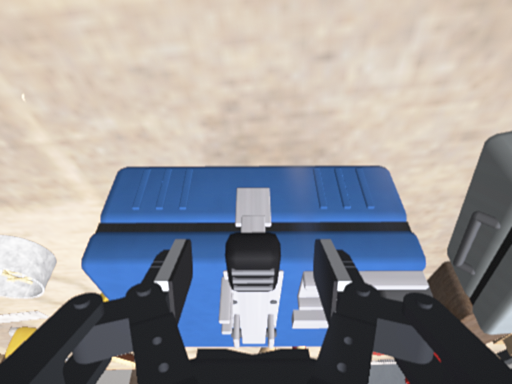

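```bash
python3 -m inch '[{"fingers":0.4,"delta_pos":[0.4,0.4,0.1],"twist":[0,0,0]},{"fingers":-1,"delta_pos":[0,0,0],"twist":[0,0,0]},{"fingers":-1,"delta_pos":[0,0,0],"twist":[0,0,0]},{"fingers":-1,"delta_pos":[0,0,0],"twist":[0,0,0]},{"fingers":-1,"delta_pos":[0,0,0],"twist":[0,0,0]}]'
python3 - <<'E'
from h import *
from plant import viewer
plan([-99,-1,85],30)
f=viewer.grab_frame("wrist"); cv2.imwrite(f"pics/wrist9.png",f["pixels"])
s,R=st()
g=loc(s["tool_pos"]-R[:,0]*.019); print("grasp",g)
E
```

```text
time: 7.62
tool_pos: [0.4879, -0.1342, 0.0866]
tool_rot: [0.632, -0.593, 0.385, 0.316]
contact_force: [-5.3, -3.0, 3.3]
gripper_width: 0.268
t 7.62 tcp loc [-99.3  -2.1  86.6] world [ 0.4879 -0.1342  0.0866] F [-5.3 -3.   3.3] w 0.268 j [-0.53 -0.44  2.36  0.3   0.76 -2.16]
shift cm now-axes [0.15 0.05 0.11]  in target axes [0.15 0.05 0.11] twist [-0.1 -0.1  0.4]
grasp [-108.91964658   -2.10173387  102.98970671]
```

View pics/wrist9.png

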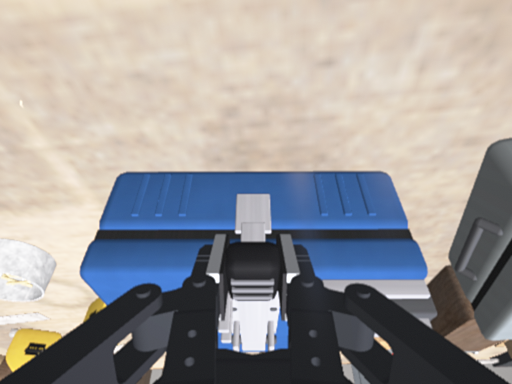

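```bash
cat >> h.py <<'E'
def arc(n,dq,dp):
    s,R=st(); g=loc(s["tool_pos"]-R[:,0]*.019); v=g-np.array([-5,0,102]); r=np.hypot(v[0],v[2]); q=np.arctan2(v[2],-v[0])
    x=RC.T@R[:,0]; p=np.arctan2(x[0],-x[2])
    print("t",round(s["time"],2),"g",g.round(1),"r",r.round(1),"q",q.round(3),"pitch",np.rad2deg(p).round(1),"F",s["contact_force"].round(1),"T",s["ft_torque"].round(2),"w",round(s["gripper_width"],3),"j",s["joint_pos"].round(2))
    r=102+0*r
    t=lambda q,p:np.array([-5-r*np.cos(q)+19*np.sin(p),102+r*np.sin(q)-19*np.cos(p)])
    cur=np.array([loc(s["tool_pos"])[0],loc(s["tool_pos"])[2]])
    for i in range(n):
        q+=dq; p2=p-np.deg2rad(dp); T=t(q,p2); d=(T-cur)/10
        print(i,"dx %.2f dy %.2f"%(d@[np.sin(p),-np.cos(p)],d@[-np.cos(p),-np.sin(p)]),"tw",dp); cur=T;p=p2
E
python3 -c "
from h import *
arc(4,.1,2.5)"
```

```text
t 7.67 g [-108.9   -2.1  103. ] r 103.9 q 0.01 pitch 30.4 F [-5.3 -2.   3. ] T [-0.26  0.36  0.01] w 0.269 j [-0.53 -0.44  2.36  0.3   0.76 -2.16]
0 dx -0.75 dy -0.65 tw 2.5
1 dx -0.82 dy -0.53 tw 2.5
2 dx -0.78 dy -0.58 tw 2.5
3 dx -0.74 dy -0.62 tw 2.5
```

```bash
python3 -m inch '[{"fingers":-1,"delta_pos":[-0.8,-0.6,0],"twist":[0,0,2.5]},{"fingers":-1,"delta_pos":[-0.8,-0.5,0],"twist":[0,0,2.5]},{"fingers":-1,"delta_pos":[-0.8,-0.6,0],"twist":[0,0,2.5]},{"fingers":-1,"delta_pos":[0,0,0],"twist":[0,0,0]}]'
python3 -c "
from h import *
arc(4,.1,2.5)"
```

```text
time: 8.18
tool_pos: [0.4899, -0.1344, 0.1136]
tool_rot: [0.609, -0.566, 0.425, 0.359]
contact_force: [-6.4, -4.5, 0.2]
gripper_width: 0.268
t 8.18 g [-104.6   -2.1  131.2] r 103.8 q 0.285 pitch 22.5 F [-6.4 -4.5  0.2] T [-0.53  1.29 -0.28] w 0.268 j [-0.49 -0.4   2.25  0.18  0.93 -2.03]
0 dx -0.65 dy -0.73 tw 2.5
1 dx -0.72 dy -0.64 tw 2.5
2 dx -0.68 dy -0.68 tw 2.5
3 dx -0.64 dy -0.71 tw 2.5
```

```bash
python3 -m inch '[{"fingers":-1,"delta_pos":[-0.7,-0.7,0],"twist":[0,0,3]},{"fingers":-1,"delta_pos":[-0.7,-0.65,0],"twist":[0,0,3]},{"fingers":-1,"delta_pos":[-0.7,-0.7,0],"twist":[0,0,3]},{"fingers":-1,"delta_pos":[-0.6,-0.7,0],"twist":[0,0,3]},{"fingers":-1,"delta_pos":[0,0,0],"twist":[0,0,0]}]'
python3 -c "
from h import *
arc(4,.1,3)"
```

```text
time: 8.8
tool_pos: [0.506, -0.1361, 0.1478]
tool_rot: [0.567, -0.517, 0.483, 0.422]
contact_force: [-11.5, -2.8, 4.3]
gripper_width: 0.271
t 8.8 g [-84.5  -2.  166.5] r 102.4 q 0.682 pitch 10.3 F [-11.5  -2.8   4.3] T [-0.26  2.25 -0.11] w 0.271 j [-0.44 -0.25  2.04  0.06  1.18 -1.91]
0 dx -0.60 dy -0.73 tw 3
1 dx -0.59 dy -0.73 tw 3
2 dx -0.55 dy -0.76 tw 3
3 dx -0.51 dy -0.79 tw 3
```

```bash
python3 -m inch '[{"fingers":-1,"delta_pos":[-0.6,-0.7,0],"twist":[0,0,4]},{"fingers":-1,"delta_pos":[-0.6,-0.7,0],"twist":[0,0,4]},{"fingers":-1,"delta_pos":[-0.5,-0.7,0],"twist":[0,0,4]},{"fingers":-1,"delta_pos":[-0.5,-0.7,0],"twist":[0,0,4]},{"fingers":-1,"delta_pos":[0,0,0],"twist":[0,0,0]}]'
python3 - <<'E'
from h import *
arc(5,.1,4)
from plant import viewer
f=viewer.grab_frame("scene"); cv2.imwrite("pics/s10.png",cv2.resize(f["pixels"][60:230,200:400],(800,600)))
E
```

```text
time: 9.43
tool_pos: [0.5327, -0.139, 0.1732]
tool_rot: [0.503, -0.445, 0.55, 0.497]
contact_force: [-7.8, -1.1, 4.9]
gripper_width: 0.271
t 9.43 g [-52.3  -2.  192.1] r 101.8 q 1.087 pitch -5.6 F [-7.8 -1.1  4.9] T [-0.05  1.82  0.23] w 0.271 j [-0.38 -0.02  1.78 -0.03  1.47 -1.83]
0 dx -0.54 dy -0.74 tw 4
1 dx -0.49 dy -0.76 tw 4
2 dx -0.47 dy -0.78 tw 4
3 dx -0.44 dy -0.79 tw 4
4 dx -0.41 dy -0.80 tw 4
```

View pics/s10.png

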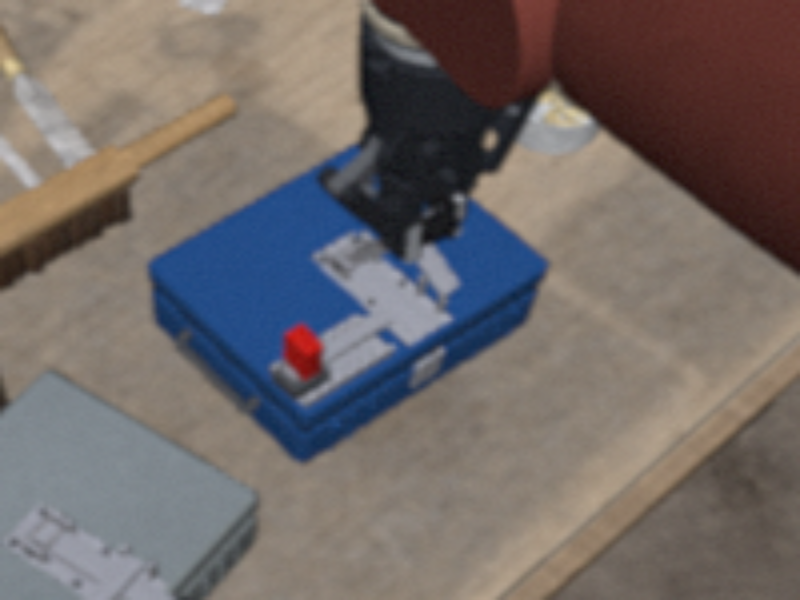

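The lever bar rises at (430,270) with the grip held, and the red tab is at the rail end at (302,352). I finish the arc.

```bash
python3 -m inch '[{"fingers":-1,"delta_pos":[-0.5,-0.75,0],"twist":[0,0,3]},{"fingers":-1,"delta_pos":[-0.5,-0.8,0],"twist":[0,0,3]},{"fingers":-1,"delta_pos":[-0.4,-0.8,0],"twist":[0,0,3]},{"fingers":-1,"delta_pos":[-0.3,-0.9,0],"twist":[0,0,2]},{"fingers":-1,"delta_pos":[0,0,0],"twist":[0,0,0]}]'
python3 -c "
from h import *
arc(3,.05,2)"
```

```text
time: 10.1
tool_pos: [0.568, -0.1429, 0.1846]
tool_rot: [0.455, -0.391, 0.589, 0.542]
contact_force: [-4.8, 0.2, 3.0]
gripper_width: 0.272
t 10.1 g [-13.3  -1.9 202.8] r 101.2 q 1.488 pitch -16.4 F [-4.8  0.2  3. ] T [-0.11  1.24  0.24] w 0.272 j [-0.34  0.18  1.57 -0.06  1.67 -1.8 ]
0 dx -0.25 dy -0.38 tw 2
1 dx -0.17 dy -0.42 tw 2
2 dx -0.16 dy -0.42 tw 2
```

q ≈ 1.49. I hold one row, release, and withdraw along the tool axis.

```bash
python3 -m inch '[{"fingers":0.4,"delta_pos":[0,0,0],"twist":[0,0,0]},{"fingers":0.4,"delta_pos":[0,0,0],"twist":[0,0,0]},{"fingers":0.4,"delta_pos":[0,0,0],"twist":[0,0,0]},{"fingers":0.4,"delta_pos":[0,0,0],"twist":[0,0,0]}]'
python3 - <<'E'
from h import *
arc(0,0,0)
from plant import viewer
f=viewer.grab_frame("wrist"); cv2.imwrite("pics/w11.png",f["pixels"])
E
```

```text
time: 10.6
tool_pos: [0.569, -0.1428, 0.1849]
tool_rot: [0.456, -0.393, 0.588, 0.54]
contact_force: [0.3, -0.5, 0.0]
gripper_width: 0.7
t 10.6 g [-12.5  -1.8 203.2] r 101.5 q 1.497 pitch -16.1 F [ 0.3 -0.5  0. ] T [-0.04 -0.14 -0.04] w 0.7 j [-0.34  0.18  1.57 -0.06  1.66 -1.8 ]
```

View pics/w11.png

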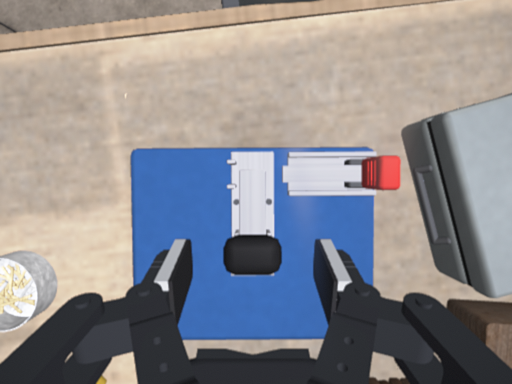

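The grip stands upright at (252,255), free between the open fingers at (180,270) and (330,270). The tab is at the end of its rails at (380,172).

```bash
python3 -m inch '[{"fingers":0.4,"delta_pos":[-3,0,0],"twist":[0,0,0]},{"fingers":0.4,"delta_pos":[-4,0,0],"twist":[0,0,0]},{"fingers":0.4,"delta_pos":[-4,0,0],"twist":[0,0,0]},{"fingers":0.4,"delta_pos":[0,0,0],"twist":[0,0,0]},{"fingers":0.4,"delta_pos":[0,0,0],"twist":[0,0,0]}]'
python3 - <<'E'
from h import *
from plant import viewer
arc(0,0,0)
for n in("wrist","top","scene"):
    f=viewer.grab_frame(n); cv2.imwrite(f"pics/{n}12.png",f["pixels"]); np.savez(f"pics/{n}12.npz",**{k:np.array(v) for k,v in f.items()})
f=load("scene12"); p=f["pixels"]
ims=[cv2.resize(load(n)["pixels"],(400,300)) for n in("wrist12","scene12")]
cv2.imwrite("pics/c12.png",np.hstack(ims))
f=load("wrist12");b,g,r=[f["pixels"][...,i].astype(int) for i in range(3)]
P=pts(f,(r>130)&(g<70)&(b<70)); L=np.array([loc(q) for q in P]); L=L[(abs(L[:,0]+58)<30)&(L[:,2]>110)]
print("red loc min/med/max",L.min(0),np.median(L,0),L.max(0))
P=pts(f,(r<70)&(g<70)&(b<70)); L=np.array([loc(q) for q in P]); L=L[(abs(L[:,1])<16)&(abs(L[:,0])<45)&(L[:,2]>150)&(L[:,2]<240)]
print("grip loc min/med/max",np.percentile(L,[2,50,98],axis=0))
E
```

```text
time: 11.28
tool_pos: [0.5989, -0.1462, 0.2896]
tool_rot: [0.456, -0.392, 0.588, 0.541]
contact_force: [-0.6, 0.2, -0.4]
gripper_width: 0.699
t 11.28 g [ 17.7  -1.9 307.8] r 207.1 q 1.68 pitch -16.1 F [-0.6  0.2 -0.4] T [ 0.   -0.09  0.  ] w 0.699 j [-0.33  0.19  1.39 -0.06  1.84 -1.8 ]
red loc min/med/max [-67.05145959  75.82136177 126.83168375] [-56.42499039  78.48989104 146.77864698] [-47.24256338  89.2211666  149.47515898]
grip loc min/med/max [[-29.68889256 -12.59855292 216.49418469]
 [-22.43874288  -2.40071899 219.68133002]
 [-15.79197313   7.87873934 221.60673771]]
```

View pics/c12.png

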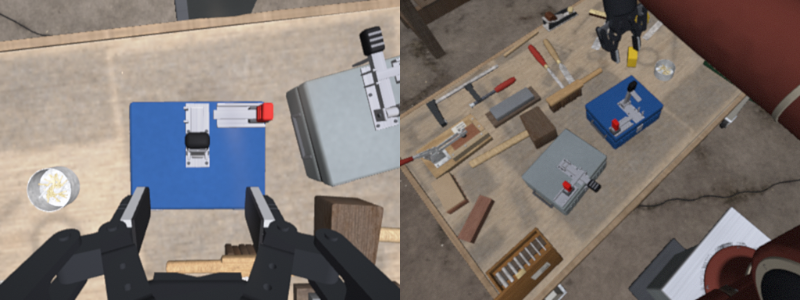

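```bash
python3 -c "
from plant import manip
s=manip.state(); print(s['time'],s['contact_force'])
print(manip.job_done())"
```

```text
11.425 [ 0.12059021 -0.13278154 -0.5281334 ]
the job is handed in; nothing more can be done
None
```

I unlocked the blue case and handed the job in at 11.4 s; no verdict was reported. With shut fingers I pushed the red tab sideways until it stopped moving and the force rose to about 24 N. I then gripped the black grip, swung the lever up its arc, opened the fingers and withdrew.

**Last checks:**
- **Tab:** its red faces measure y ≈ 76–89 mm in the case frame, against 79–93 mm expected at the stop. That is about 33–36 mm of travel, and the tongue is clear of the lever.
- **Lever:** the grip's end face puts it at about 1.42 rad. The tool pose at release suggested about 1.49 rad. These two disagree slightly, but both are above the 1.22 rad needed.
- **Robot:** the fingers are clear of everything and contact force is about 0.5 N, which is sensor noise.
- **Grey case:** none of the moves came near it.

I did not measure the lever's speed after release. It stood upright both just after release and after I withdrew.

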